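Scrape the nut shells into the pan and clip the scraper home

ROBOT

A 7-joint arm with a two-finger parallel gripper is mounted at the origin on a cart in front of the work surface, level with it; the furniture and walls round the work are solid. World frame = base frame: x ahead of the robot, y to its left, z up, the work surface at z = 0. Lengths are in m, angles in rad, forces in N, time in s.
With the tool pointing down it reaches from about 0.425 to 0.925 m from the base axis. Payload 6.8 kg.
Tool frame: the origin (TCP) lies at the very end of the fingers, on their centre line; the grasp point (between the pads) lies r.grasp_offset behind it (r.grasp_offset is the distance from the TCP to the grasp point, in m); z points along the fingers, y is the direction in which the jaws open and shut (so a half turn about z gives the same grasp; the last joint's range is limited). The gripper opens to 85 mm and grips with 20 to 120 N. Pads are 22 mm wide; open, the fingers measure 114 mm over their backs; the gripper's body (76 mm by 85 mm) begins 54 mm behind the grasp point. The pads swing forward as they close: fully open they stand 13 mm farther back than shut.
Start: joints at [1.075, 0.477, 0.022, 1.555, -0.011, 1.109, -0.083], TCP at [0.255, -0.625, 0.203] pointing down, gripper open.
Joint ranges: [-2.96, 2.96], [-0.34, 2.1], [-1.41, 1.46], [0.24, 2.44], [-1.37, 4.51], [0.17, 1.92], [-2.96, 2.96]. Speed limits (rad/s): [2.39, 2.39, 3.14, 3.14, 3.14, 3.14, 3.14].

INTERFACE

Orientations are given as a rotation vector (axis times angle).
In Python, from bench import r gives the robot as it stands.
- The arm moves only by the shell command python3 -m jog 'ROWS' [FORCE]. ROWS is JSON, one flat list of numbers, 7 for each row, row after row: the turn, a rotation vector about the tool's x, y, z normalised to -1 to 1, where 1 is 180 degrees, then the shift along the tool's x, y, z normalised to -1 to 1, where 1 is 200 mm, then the opening, from 0 (shut) to 1 (fully open). In form: [wx, wy, wz, x, y, z, hand, wx, wy, wz, x, y, z, hand, ...]. A call has 1 to 12 rows; each row is the pose to reach, as a shift and turn from the pose measured when the call began, along the tool's axes at that moment, turning the shorter way round; what a row does not reach only later rows make up. A row lasts 1/10 s, in which the tool goes at most 50 mm and 8.59 degrees, less where a joint would pass 70% of its speed; a pose out of reach is approached as far as the arm can. A call with a number of a shift or a turn outside -1 to 1 is refused whole. A call with a gripper value outside its range is refused whole. The fingers move at their own pace and stop on an object; FORCE is the grip in N (left out, the last holds). Time passes only in rows, so rows that repeat a pose let the fingers close. It gives the time, the measured TCP pose, the force and the opening at its end, in the units of the state.
- r.get_obs(): the state, without advancing time (a new reading comes with each control period).
- r.grab_frame(name): name is "side" or "top" or "wrist"; returns the picture (420x560x3 uint8, red, green, blue); there is no depth.
- r.calibration(name): a dict with "K" (3x3 intrinsics, pixels), "dist_coeffs" ([k1, k2, p1, p2, k3] as OpenCV has them; the pictures are not rectified), "origin" and "rotation" of the camera in the world; the wrist camera has in their place "T_tool_cam" (4x4, takes a point from camera to tool coordinates, whose origin is the TCP and whose axes are the flange's). Camera axes: x right, y up, looking along -z (the intrinsics and any distortion apply to the point x, -y, -z); pixel columns grow to the right and rows downward; lengths in m; the calibration is good to about 2 mm. A picture is of the moment at which its call begins: read the wrist's pose just before it. calibration takes no time and is no camera call.
- r.hand_in(): hands the job in, once; it reports no verdict.
The state is a dict: "clock": time; "joints": joint angles; "qvel": joint speeds; "tau": joint torques, N m; "tcp_pos": TCP position; "orientation": TCP orientation; "contact_force": force on the tool from outside, world axes, zero at the start; "moment": the same for the moment, N m; "grip_width": finger opening in m.
Only numpy, scipy, OpenCV 4.12 (cv2) and the standard library are available. Lean on these libraries where they do the work, as an engineer would, in place of code of your own. Each camera call takes 0.05 s, during which the arm holds its last target.

TASK

Clear the walnut shells off the raised chopping board: take the scraper out of the spring clip on the end of the stand and use its blade to push all four shell halves off the open edge into the steel pan, keeping the fingers off the shells. Then press the scraper by its handle sideways back into the clip until it snaps fully home, upright with its blade down on the ledge and flat to the end of the stand, and leave the jar, the shaker and the garlic where they stand.

Things in the scene. Friction and masses are not known exactly. Their poses are not given: they have to be found in the camera images.
- board_top (a point): Centre of the top face of the wooden chopping board on its fixed low stand: 330 mm along this frame's y, 240 mm along x, top 82 mm above the worktop. z up, +y towards the steel pan, -y towards the end cheek with the clip; board_edge, pan_floor, clip_seat, clip_mouth and ledge have the same axes. The edges at +x and -x are bare, with only worktop beyond.
- board_edge (a point): Middle of the board's open edge over the pan (+y end), at the height of the board's top; the edge runs 240 mm along x. At the opposite (-y) end, 330 mm away, a wooden cheek 20 mm thick stands 22 mm higher than the board's top.
- pan_floor (a point): Centre of the inner floor of the open steel scrap pan fixed under the board's +y edge. Inside 230 mm along x by 106 mm along y, rim 51 mm above this floor (26 mm below the board's top). Its near wall is tucked under the board, so the mouth reaches 96 mm out from the edge.
- clip_seat (a point): Where the axis of the scraper's neck lies when fully home in the spring clip: half-way up the clip, 90 mm above the worktop, 21 mm out (-y) from the outer face of the end cheek, whose top is 104 mm above the worktop. The clip opens to -y, away from the board. The neck goes in and out along y: about 10 N spreads the jaws, it snaps past and stops on a rubber buffer.
- clip_mouth (a point): Middle of the mouth of the clip, 16 mm before (-y of) the seat. Two sprung roller jaws 14 mm high stand either side (in x); their flared lips are 36 mm apart here and narrow to a 13 mm gap between the rollers, 8 mm before the seat.
- ledge (a point): Middle of the top of the wooden ledge below the clip, 8 mm above the worktop, on which the blade's lower edge stands when the scraper is home: directly below the seat by 82 mm; the ledge is 150 mm along x and reaches 31 mm out (-y) from this point.
- scraper_grip (a point): Centre of the black handle of the loose upright scraper (130 to 210 g), 140 mm above the blade's lower edge. Handle 30 mm along the scraper's x, 22 mm along its y, 82 mm tall. The blade is flat steel, 120 mm wide along x, 3 mm thick along y (8 mm at its top), 70 mm tall. z points up. At the start it stands home in the clip, its x and y along those of the stand.
- scraper_neck (a point): Point on the axis of the scraper's round steel neck (18 mm in diameter, from 70 to 97 mm above the blade's lower edge, between blade and handle); the point is 82 mm above the lower edge and 58 mm below scraper_grip. It coincides with clip_seat when the scraper is home.
- shell0_center (a point): Walnut shell half number 1 of 4, an oval dome about 40 x 34 mm and 17 mm high, about 12 g, lying rim down on the board; the point is on its axis 8 mm above the rim. Slides, does not roll.
- shell1_center (a point): Walnut shell half number 2 of 4, an oval dome about 40 x 34 mm and 17 mm high, about 12 g, lying rim down on the board; the point is on its axis 8 mm above the rim. Slides, does not roll.
- shell2_center (a point): Walnut shell half number 3 of 4, an oval dome about 40 x 34 mm and 17 mm high, about 12 g, lying rim down on the board; the point is on its axis 8 mm above the rim. Slides, does not roll.
- shell3_center (a point): Walnut shell half number 4 of 4, an oval dome about 40 x 34 mm and 17 mm high, about 12 g, lying rim down on the board; the point is on its axis 8 mm above the rim. Slides, does not roll.
- jar_center (a point): Centre of a closed jam jar, 62 mm wide, 85 mm high, standing behind the board; to be left alone.
- shaker_center (a point): Centre of a salt shaker, 44 mm wide, 90 mm high, behind the board; to be left alone.
- garlic_center (a point): Centre of a garlic bulb, about 50 mm, behind the board; to be left alone.

How it is judged:
By the outcome, as a careful person would: the job done as asked, in the order asked, and still so for the second after the job is handed in, with the robot touching nothing.
It also fails if it takes over 58 s, if anything falls off the work surface, if the arm or the gripper's body presses on something with over 40 N, if the wrist force passes 120 N, or if a joint passes its speed limit or range.

## Working session

There is one attempt and no reset: what is moved stays moved. The work goes in short steps, Python scripts to look and compute and a shell command to move; the robot and the scene stay as the last step left them, time stands still between calls to the robot, and variables do not carry over. Pictures are saved under pics/ and viewed, and the job is handed in when it is done.

```bash
ls; mkdir -p pics
python3 - <<'E'
from bench import r
import cv2
print(r.get_obs(), r.grasp_offset)
for n in ["side","top","wrist"]:
    c=r.calibration(n); print(n,c)
    cv2.imwrite(f"pics/{n}0.png",r.grab_frame(n)[:,:,::-1])
E
```

```text
pics
{'clock': 0.0, 'joints': array([ 1.07489379,  0.47778728,  0.02237805,  1.55645113, -0.01150047,
        1.10929561, -0.08313046]), 'qvel': array([-5.81320452e-04, -1.29245339e-04, -1.02500478e-04, -5.79998694e-05,
       -4.34434165e-05, -7.26422772e-04,  7.87801753e-05]), 'tau': array([-1.33371987e-04, -5.96449900e+01,  1.60761058e+00, -2.81192923e+01,
        1.24613161e-02,  9.38696845e-03,  8.71156203e-06]), 'tcp_pos': array([ 0.25497255, -0.62429869,  0.20173524]), 'orientation': array([-3.08102147e+00, -6.04946481e-01,  7.79902702e-04]), 'contact_force': array([-0.04869   , -0.26539797,  1.03484063]), 'moment': array([-0.03782794,  0.02043002,  0.02870487]), 'grip_width': 0.08555930900657541} 0.0187
side {'K': array([[455.66493185,   0.        , 279.04708509],
       [  0.        , 455.66493185, 211.47918176],
       [  0.        ,   0.        ,   1.        ]]), 'dist_coeffs': array([-0.05800612,  0.        ,  0.        ,  0.        ,  0.        ]), 'origin': array([ 0.71820937, -0.64760872,  0.92628747]), 'rotation': array([0.6569081 , 0.05809477, 0.15532474])}
top {'K':
[... 274 characters left out ...]
 -0.00272697,  1.00069736]), 'rotation': array([ 0.04968731, -0.0764328 , -1.57865323])}
wrist {'K': array([[337.56560667,   0.        , 277.57890512],
       [  0.        , 337.56560667, 210.03557333],
       [  0.        ,   0.        ,   1.        ]]), 'dist_coeffs': array([-0.03710135,  0.        ,  0.        ,  0.        ,  0.        ]), 'T_tool_cam': array([[-7.68321244e-04,  9.46611623e-01,  3.22375316e-01,
         8.36841132e-02],
       [ 9.99999643e-01,  6.13740621e-04,  5.81145500e-04,
        -1.15291494e-03],
       [ 3.52264258e-04,  3.22375647e-01, -9.46611757e-01,
        -1.70861026e-01],
       [ 0.00000000e+00,  0.00000000e+00,  0.00000000e+00,
         1.00000000e+00]])}
```

View pics/side0.png

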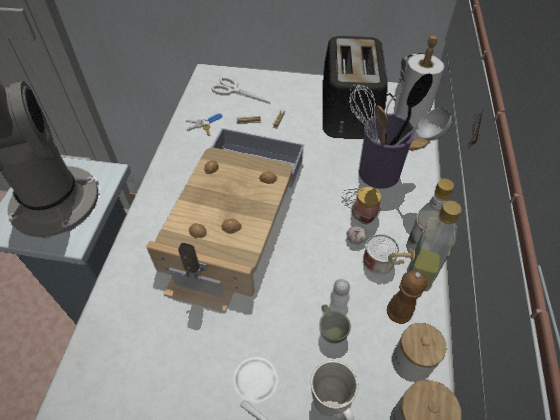

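View pics/top0.png

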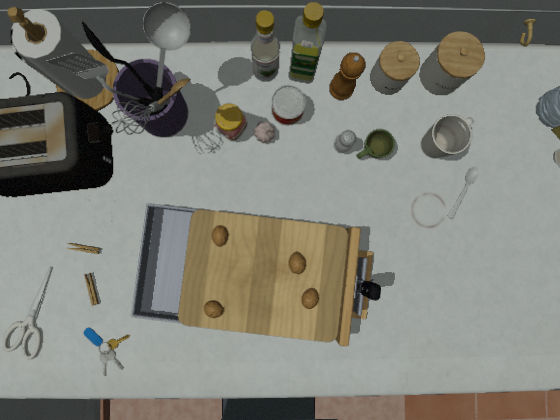

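View pics/wrist0.png

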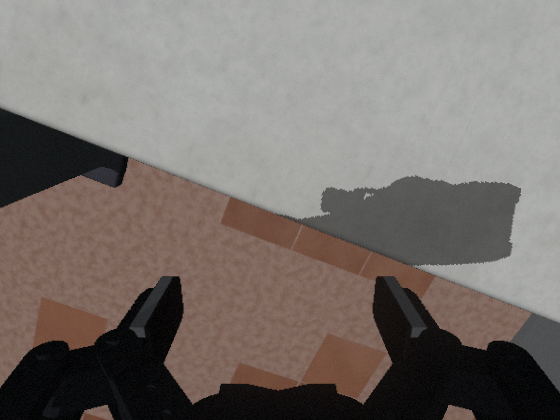

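```bash
cat > h.py <<'E'
import numpy as np, cv2
from scipy.spatial.transform import Rotation as R
from bench import r
def cam(n, obs=None):
    c=r.calibration(n)
    if n=="wrist":
        T=np.array(c["T_tool_cam"]); Rt=R.from_rotvec(obs["orientation"]).as_matrix()
        return c["K"],c["dist_coeffs"],obs["tcp_pos"]+Rt@T[:3,3],Rt@T[:3,:3]
    rot=np.array(c["rotation"]); 
    return c["K"],c["dist_coeffs"],np.array(c["origin"]),(R.from_rotvec(rot).as_matrix() if rot.shape==(3,) else rot)
def ray(n,px,obs=None):
    K,d,o,M=cam(n,obs)
    u=cv2.undistortPoints(np.array(px,float).reshape(-1,1,2),K,d).reshape(-1,2)
    D=np.c_[u[:,0],-u[:,1],-np.ones(len(u))]@M.T
    return o,D
def onz(n,px,z,obs=None):
    o,D=ray(n,px,obs); return o+D*((z-o[2])/D[:,2])[:,None]
def proj(n,P,obs=None):
    K,d,o,M=cam(n,obs); p=(np.atleast_2d(P)-o)@M
    p=p*[1,-1,-1]
    return cv2.projectPoints(p,np.zeros(3),np.zeros(3),K,d)[0].reshape(-1,2)
E
python3 - <<'E'
import cv2
t=cv2.imread("pics/top0.png"); cv2.imwrite("pics/topc.png",cv2.resize(t[190:360,120:400],None,fx=2.85,fy=2.85,interpolation=cv2.INTER_CUBIC))
t=cv2.imread("pics/side0.png"); cv2.imwrite("pics/sidec.png",cv2.resize(t[120:320,130:320],None,fx=3,fy=3,interpolation=cv2.INTER_CUBIC))
E
```

```text
(no output)
```

View pics/topc.png

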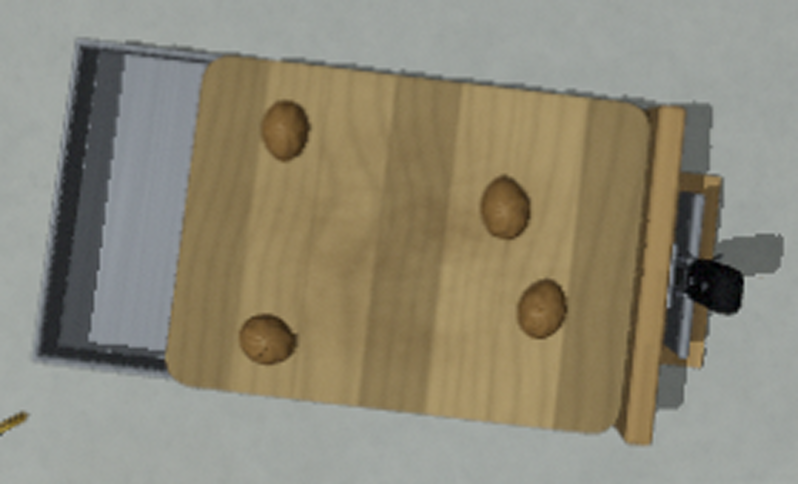

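View pics/sidec.png

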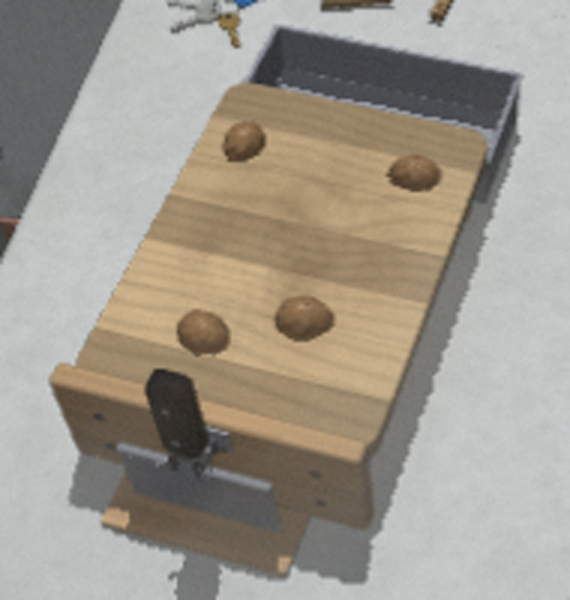

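Run:
```python
from h import *
c=lambda p:np.array(p)/2.85+[120,190]
s=lambda p:np.array(p)/3+[130,120]
A=onz("top",c([[245,58],[620,102],[200,386],[590,433],[203,90],[168,350]]),.082)
B=onz("top",c([[684,112],[651,440]]),.104)
for a in (A[:2],A[2:4],A[4:],B):
    d=a[1]-a[0]; print(a[:,:2].round(4).tolist(), np.degrees(np.arctan2(d[1],d[0])))
A=onz("side",s([[480,165],[385,430],[210,120],[85,350],[250,88],[470,130]]),.082)
B=onz("side",s([[55,370],[365,450]]),.104)
print('side')
for a in (A[:2],A[2:4],A[4:],B):
    d=a[1]-a[0]; print(a[:,:2].round(4).tolist(), np.degrees(np.arctan2(d[1],d[0])))
# shells via hsv
for n in ("top","side"):
    im=cv2.imread(f"pics/{n}0.png"); hsv=cv2.cvtColor(im,cv2.COLOR_BGR2HSV)
    m=cv2.inRange(hsv,(5,100,40),(16,255,150))
    k,l,st,ce=cv2.connectedComponentsWithStats(m)
    for i in range(1,k):
        if 60<st[i,4]<800: print(n,ce[i].round(1),st[i,4],onz(n,[ce[i]],.09).round(4)[0,:2])
```

```text
[[0.6178, 0.1241], [0.5834, -0.1483]] -97.1891530044387
[[0.3832, 0.156], [0.3467, -0.1223]] -97.46791424612422
[[0.5948, 0.1545], [0.4088, 0.1789]] 172.52248737188887
[[0.575, -0.1904], [0.346, -0.1621]] 172.9738171823696
side
[[0.6167, 0.1148], [0.5872, -0.1499]] -96.36392162049202
[[0.38, 0.13], [0.3507, -0.1176]] -96.74558351700453
[[0.4043, 0.1732], [0.6024, 0.1532]] -5.764935881283794
[[0.3443, -0.1519], [0.58, -0.1809]] -7.025523361453788
top [343.6  87.5] 158 [ 0.8756 -0.1664]
top [553.2 403.2] 329 [ 0.2125 -0.5884]
top [105.3 409.9] 122 [0.218 0.325]
side [210.8 166.8] 120 [0.4165 0.1039]
side [267.6 177.1] 130 [0.5643 0.0919]
side [230.7 225.2] 178 [ 0.5074 -0.0658]
side [196.9 229.8] 149 [ 0.4347 -0.0904]
```

Run:
```python
from h import *
from scipy.optimize import least_squares
c=lambda p:np.array(p)/2.85+[120,190]
s=lambda p:np.array(p)/3+[130,120]
def f(A,B):
    return lambda v: (lambda L:np.r_[L(A[:2])[:,0]-.12,L(A[2:4])[:,0]+.12,L(A[4:])[:,1]-.165,L(B)[:,1]+.185])(lambda P:(P[:,:2]-v[:2])@np.array([[np.cos(v[2]),-np.sin(v[2])],[np.sin(v[2]),np.cos(v[2])]]))
A=onz("top",c([[245,58],[620,102],[200,386],[590,433],[203,90],[168,350]]),.082)
B=onz("top",c([[684,112],[651,440]]),.104)
A2=onz("side",s([[480,165],[385,430],[210,120],[85,350],[250,88],[470,130]]),.082)
B2=onz("side",s([[55,370],[365,450]]),.104)
f1,f2=f(A,B),f(A2,B2)
for g in (f1,f2,lambda v:np.r_[f1(v),f2(v)]):
    q=least_squares(g,[.48,0,-.12]); v=q.x; print(v[:2],np.degrees(v[2]),(q.fun*1000).round(1))
M=R.from_euler('z',v[2]).as_matrix()[:2,:2]
for n,p in dict(edge=[0,.165],seat=[0,-.206],mouth=[0,-.222]).items(): print(n,v[:2]+M@p)
im=cv2.imread("pics/top0.png"); hsv=cv2.cvtColor(im,cv2.COLOR_BGR2HSV)
for n,pts in dict(top=c([[285,130],[267,340],[505,208],[541,308]]),side=[[210.8,166.8],[267.6,177.1],[230.7,225.2],[196.9,229.8]]).items():
    P=onz(n,pts,.09)[:,:2]; print(n,P.round(3).tolist(),((P-v[:2])@M).round(3).tolist())
```

```text
[0.48312126 0.0050509 ] -7.278964302825932 [-1.5 -1.1  1.8  0.8 -2.6 -2.   2.8  1.8]
[0.48526591 0.00819094] -6.552988667307663 [ -1.6  -0.7   1.5   0.7 -10.3  -7.6   9.9   7.9]
[0.484228   0.00661497] -6.910838474194058 [-1.6 -2.9  1.7 -1.  -4.9 -3.   0.4  0.8 -1.5  1.1  1.7  2.4 -9.2 -5.3
 10.8 10.4]
edge [0.50408157 0.17041617]
seat [ 0.45944113 -0.19788836]
mouth [ 0.45751593 -0.21377211]
top [[0.565, 0.094], [0.416, 0.107], [0.508, -0.063], [0.437, -0.088]] [[0.07, 0.097], [-0.079, 0.092], [0.032, -0.066], [-0.036, -0.099]]
side [[0.417, 0.104], [0.564, 0.092], [0.507, -0.066], [0.435, -0.09]] [[-0.079, 0.088], [0.069, 0.094], [0.032, -0.069], [-0.037, -0.102]]
```

```bash
cat >> h.py <<'E'
C=np.array([.4832,.0052]); YAW=np.radians(-7.2)
def S2W(p):
    M=R.from_euler('z',YAW).as_matrix(); return np.r_[C,0]+M@np.array(p,float)
def goto(P,flip=False,roll=0.0,obs=None,yaw=None):
    """print normalised turn & shift so TCP at world P, tool down, tool y along +-stand y"""
    o=obs or r.get_obs(); R0=R.from_rotvec(o["orientation"])
    yaw=YAW if yaw is None else yaw
    base=R.from_euler('z',yaw)*R.from_matrix(np.array([[1,0,0],[0,-1,0],[0,0,-1]],float).T)
    if flip: base=base*R.from_euler('z',np.pi)
    w=(R0.inv()*base).as_rotvec()/np.pi
    d=R0.inv().apply(np.array(P)-o["tcp_pos"])/.2
    return w.round(4),d.round(4)
def st():
    o=r.get_obs(); M=R.from_euler('z',YAW).as_matrix()
    print("t",round(o["clock"],2),"tcp",o["tcp_pos"].round(4),"stand",(M.T@(o["tcp_pos"]-np.r_[C,0])).round(4),"F_s",(M.T@o["contact_force"]).round(1),"w",round(o["grip_width"],4),"j",o["joints"].round(2))
    Rt=R.from_rotvec(o["orientation"]).as_matrix(); print("toolaxes in stand\n",(M.T@Rt).round(3))
E
python3 - <<'E'
from h import *
st(); P=S2W([0,-.206,.25]);print(P)
for f in (0,1): print(goto(P,f))
E
```

```text
t 0.15 tcp [ 0.255  -0.6244  0.2019] stand [-0.1474 -0.6533  0.2019] F_s [-0.3 -0.1 -0.4] w 0.0852 j [ 1.07  0.48  0.02  1.56 -0.01  1.11 -0.08]
toolaxes in stand
 [[ 0.871  0.491 -0.001]
 [ 0.491 -0.871  0.001]
 [-0.    -0.001 -1.   ]]
[ 0.45738135 -0.19917563  0.25      ]
(array([-0.0004,  0.0002,  0.1634]), array([ 1.7406, -1.5861, -0.2383]))
(array([-2.000e-04, -6.000e-04, -8.366e-01]), array([ 1.7406, -1.5861, -0.2383]))
```

```bash
python3 -m jog '[0,0,0.16,0.9,-0.82,-0.24,1, 0,0,0.16,0.9,-0.82,-0.24,1, 0,0,0.16,0.9,-0.82,-0.24,1, 0,0,0.16,0.9,-0.82,-0.24,1, 0,0,0.16,0.9,-0.82,-0.24,1, 0,0,0.16,0.9,-0.82,-0.24,1]' 100
python3 - <<'E'
from h import *
st(); print(goto(S2W([0,-.206,.25])))
E
```

```text
clock: 0.75
tcp_pos: [0.3645, -0.3983, 0.2515]
orientation: [-3.134, 0.163, -0.004]
contact_force: [0.4, -0.9, -0.1]
grip_width: 0.0851
t 0.75 tcp [ 0.3645 -0.3983  0.2515] stand [-0.0671 -0.4152  0.2515] F_s [ 0.5 -0.8 -0.1] w 0.0851 j [ 0.7   0.21  0.02  1.82 -0.01  1.11 -0.95]
toolaxes in stand
 [[ 1.     0.021  0.002]
 [ 0.021 -1.     0.003]
 [ 0.002 -0.003 -1.   ]]
(array([-0.001 , -0.0007,  0.0068]), array([ 0.3581, -1.0385,  0.0113]))
```

```bash
python3 -m jog '[0,0,0.007,0.35,-0.98,0.01,1, 0,0,0.007,0.35,-0.98,0.01,1, 0,0,0.007,0.35,-0.98,0.01,1, 0,0,0.007,0.35,-0.98,0.01,1, 0,0,0.007,0.35,-0.98,0.01,1, 0,0,0.007,0.35,-0.98,0.01,1]'
python3 - <<'E'
from h import *
st(); cv2.imwrite("pics/w1.png",r.grab_frame("wrist")[:,:,::-1])
o=r.get_obs()
print(proj("wrist",[S2W(p) for p in ([0,-.206,.189],[0,-.206,.107],[-.12,-.185,.104],[-.12,-.165,.104],[.12,-.185,.104],[0,-.185,.104],[.06,-.206,.008])],o).round(1))
E
```

```text
clock: 1.35
tcp_pos: [0.4558, -0.2077, 0.2501]
orientation: [-3.132, 0.189, -0.004]
contact_force: [0.8, -0.6, -0.3]
grip_width: 0.0847
t 1.35 tcp [ 0.4558 -0.2077  0.2501] stand [-0.0005 -0.2147  0.2501] F_s [ 0.8 -0.5 -0.3] w 0.0847 j [ 0.42  0.15 -0.13  1.9   0.02  1.09 -1.4 ]
toolaxes in stand
 [[ 1.     0.005  0.002]
 [ 0.005 -1.     0.004]
 [ 0.002 -0.004 -1.   ]]
[[264.5 213.8]
 [268.  185.4]
 [249.6 292.2]
 [231.2 292.1]
 [242.6  49.4]
 [246.4 184.6]
 [270.1 115.2]]
```

View pics/w1.png

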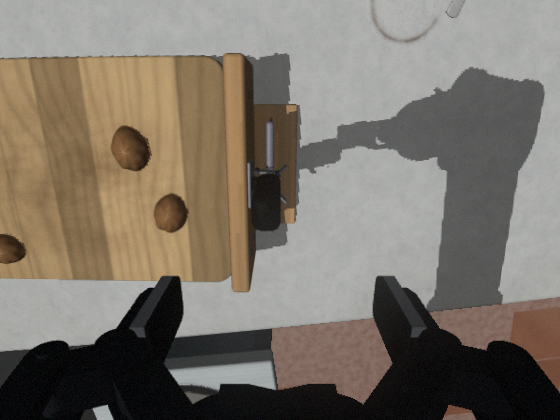

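Run:
```python
import cv2
t=cv2.imread("pics/w1.png"); c=cv2.resize(t[40:300,200:320],None,fx=2.3*1,fy=2.3,interpolation=cv2.INTER_CUBIC)
d=cv2.resize(cv2.convertScaleAbs(t[160:240,230:310],alpha=2.5),None,fx=6,fy=6,interpolation=cv2.INTER_CUBIC)
import numpy as np
o=np.zeros((598,800,3),np.uint8); o[:598,:276]=c[:598]; o[:480,300:780]=d; cv2.imwrite("pics/w1c.png",o)
```

```text
(no output)
```

View pics/w1c.png

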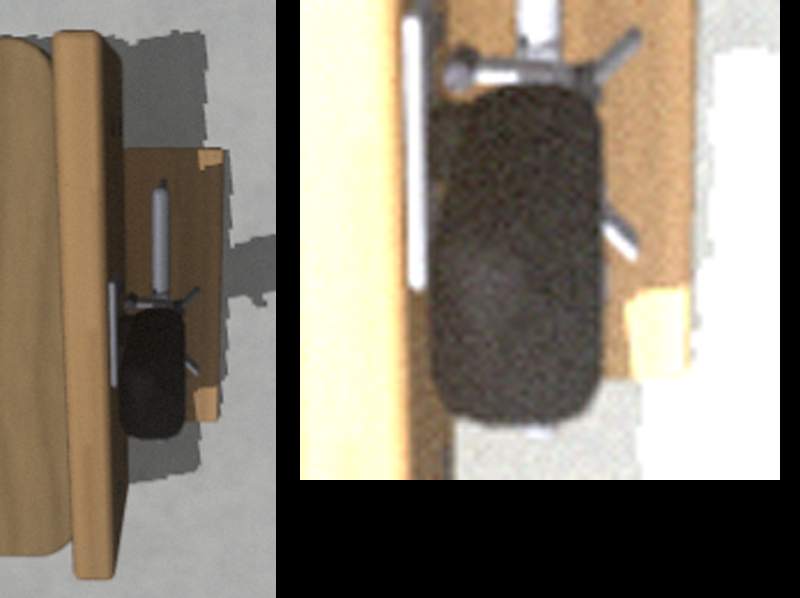

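Run:
```python
from h import *
print(goto(S2W([0,-.207,.123])))
```

```text
(array([-0.001 , -0.0006,  0.0006]), array([ 0.0052, -0.0487,  0.635 ]))
```

```bash
python3 -m jog '[-0.001,-0.0006,0.0006,0.005,-0.048,0.1,1, -0.001,-0.0006,0.0006,0.005,-0.048,0.3,1, -0.001,-0.0006,0.0006,0.005,-0.048,0.5,1, -0.001,-0.0006,0.0006,0.005,-0.048,0.635,1, -0.001,-0.0006,0.0006,0.005,-0.048,0.635,1, -0.001,-0.0006,0.0006,0.005,-0.048,0.635,1]' 40
python3 - <<'E'
from h import *
st(); print(goto(S2W([0,-.207,.123])))
cv2.imwrite("pics/s1.png",cv2.resize(r.grab_frame("side")[200:320,130:290,::-1],None,fx=4.5,fy=4.5))
E
```

```text
clock: 2.0
tcp_pos: [0.4568, -0.2018, 0.1234]
orientation: [3.135, -0.201, -0.001]
contact_force: [0.1, -0.1, 0.9]
grip_width: 0.0854
t 2.0 tcp [ 0.4568 -0.2018  0.1234] stand [-0.0003 -0.2087  0.1234] F_s [ 0.1 -0.1  0.9] w 0.0854 j [ 0.4   0.29 -0.13  2.04  0.05  0.81 -1.46]
toolaxes in stand
 [[ 1.    -0.002 -0.001]
 [-0.002 -1.    -0.001]
 [-0.001  0.001 -1.   ]]
(array([ 0.0002,  0.0002, -0.0007]), array([ 0.0013, -0.0085,  0.0018]))
```

View pics/s1.png

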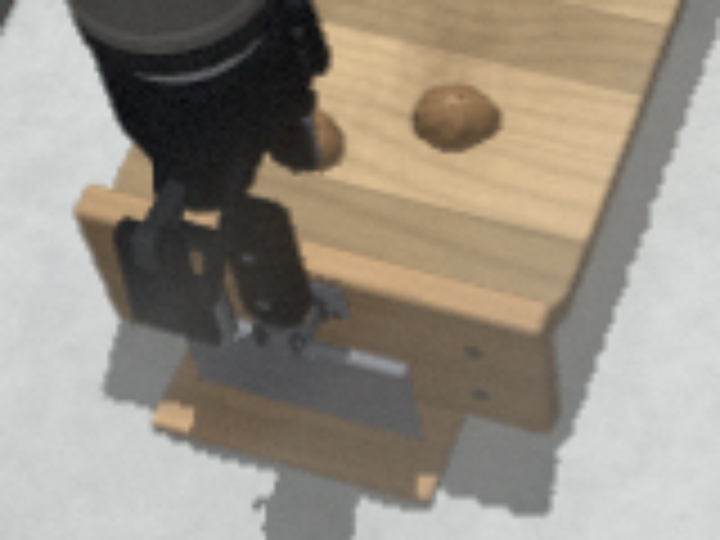

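Run:
```python
from h import *
f=lambda P:((proj("side",P)-[130,200])*4.5).round(0)
print(f([S2W([x,y,z]) for x,y,z in ([0,-.207,.189],[0,-.218,.189],[0,-.207,.107],[0,-.2495,.123],[.011,-.2495,.123],[-.011,-.2495,.123],[0,-.264,.123],[0,-.164,.123],[-.06,-.207,.008],[.06,-.207,.008],[.12,-.185,.104],[-.12,-.185,.104],[.075,-.237,.008],[-.075,-.237,.008])]))
```

```text
[[249. 213.]
 [238. 233.]
 [279. 310.]
 [235. 371.]
 [258. 377.]
 [213. 365.]
 [222. 399.]
 [309. 216.]
 [200. 381.]
 [422. 442.]
 [540. 338.]
 [ 68. 214.]
 [429. 504.]
 [148. 424.]]
```

```bash
python3 -m jog '[0,0,-0.0007,0.005,-0.006,0,1, 0,0,-0.0007,0.005,-0.006,0,0.2, 0,0,-0.0007,0.005,-0.006,0,0, 0,0,-0.0007,0.005,-0.006,0,0, 0,0,-0.0007,0.005,-0.006,0,0, 0,0,-0.0007,0.005,-0.006,0,0, 0,0,-0.0007,0.005,-0.006,0,0]' 100
python3 - <<'E'
from h import *
st()
cv2.imwrite("pics/s2.png",cv2.resize(r.grab_frame("side")[200:320,130:290,::-1],None,fx=4.5,fy=4.5))
E
```

```text
clock: 2.75
tcp_pos: [0.4593, -0.2003, 0.1247]
orientation: [3.135, -0.196, 0.003]
contact_force: [-0.5, 2.7, 6.0]
grip_width: 0.0207
t 2.75 tcp [ 0.4593 -0.2003  0.1247] stand [ 0.0021 -0.2069  0.1247] F_s [-0.8  2.6  6. ] w 0.0207 j [ 0.4   0.29 -0.13  2.04  0.05  0.81 -1.46]
toolaxes in stand
 [[ 1.     0.001  0.002]
 [ 0.001 -1.    -0.   ]
 [ 0.002  0.    -1.   ]]
```

View pics/s2.png

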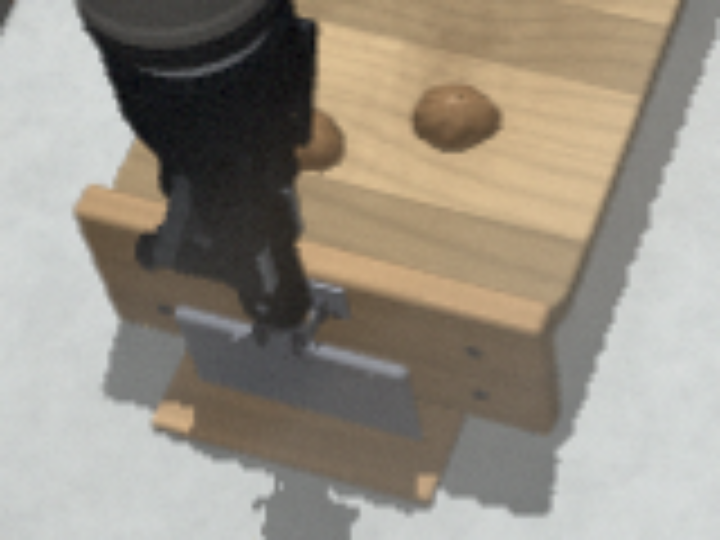

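```bash
python3 - <<'E'
from h import *
q=[]
for i in range(3):
    o=r.get_obs(); q.append(np.r_[o["tcp_pos"],o["orientation"],o["contact_force"]]); r.grab_frame("side")
o=r.get_obs(); q.append(np.r_[o["tcp_pos"],o["orientation"],o["contact_force"]]); q=np.array(q); print(q.round(4)); np.save("home.npy",q.mean(0))
E
python3 -m jog '[0,0,0,0,0.04,0,0, 0,0,0,0,0.08,-0.005,0, 0,0,0,0,0.12,-0.005,0, 0,0,0,0,0.16,-0.01,0, 0,0,0,0,0.2,-0.01,0, 0,0,0,0,0.22,-0.01,0]'
python3 - <<'E'
from h import *
st()
cv2.imwrite("pics/s3.png",cv2.resize(r.grab_frame("side")[200:320,130:290,::-1],None,fx=4.5,fy=4.5))
E
```

```text
[[ 4.5930e-01 -2.0030e-01  1.2470e-01  3.1349e+00 -1.9610e-01  3.3000e-03
  -1.3598e+00  1.5922e+00  5.7558e+00]
 [ 4.5930e-01 -2.0030e-01  1.2470e-01  3.1349e+00 -1.9600e-01  3.2000e-03
  -5.4330e-01  2.7029e+00  6.0582e+00]
 [ 4.5930e-01 -2.0030e-01  1.2470e-01  3.1349e+00 -1.9610e-01  3.2000e-03
  -6.6450e-01  1.6143e+00  5.0647e+00]
 [ 4.5940e-01 -2.0030e-01  1.2470e-01  3.1349e+00 -1.9610e-01  3.3000e-03
  -6.3120e-01  2.4350e+00  5.4539e+00]]
clock: 3.55
tcp_pos: [0.4534, -0.2454, 0.1266]
orientation: [3.134, -0.198, 0.003]
contact_force: [-0.2, 0.1, -2.3]
grip_width: 0.0206
t 3.55 tcp [ 0.4534 -0.2454  0.1266] stand [ 0.0019 -0.2523  0.1266] F_s [-0.2  0.1 -2.3] w 0.0206 j [ 0.47  0.31 -0.11  2.    0.05  0.83 -1.37]
toolaxes in stand
 [[ 1.    -0.001  0.002]
 [-0.001 -1.    -0.001]
 [ 0.002  0.001 -1.   ]]
```

View pics/s3.png

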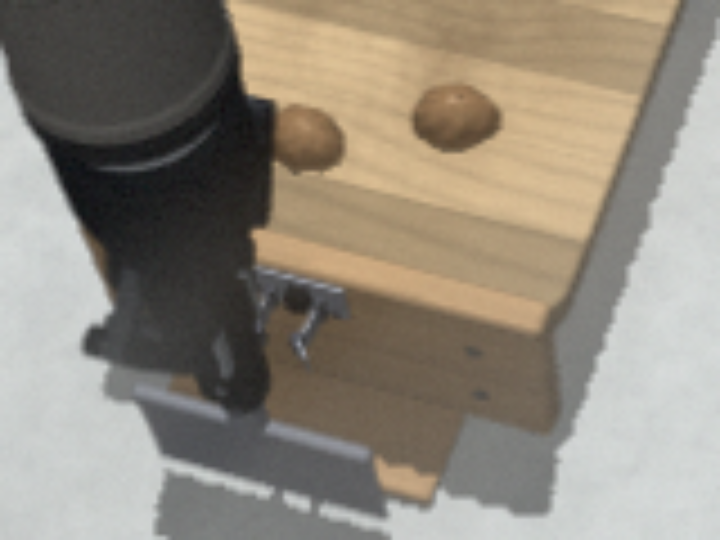

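```bash
python3 -m jog '[0,0,0,0,0,-0.25,0, 0,0,0,0,0,-0.5,0, 0,0,0,0,0,-0.625,0, 0,0,0,0.13,-0.15,-0.65,0, 0,0,0,0.2,-0.35,-0.65,0, 0,0,0,0.265,-0.55,-0.65,0, 0,0,0,0.265,-0.66,-0.65,0, 0,0,0,0.265,-0.66,-0.6,0, 0,0,0,0.265,-0.66,-0.5,0, 0,0,0,0.265,-0.66,-0.45,0, 0,0,0,0.265,-0.66,-0.42,0]'
python3 - <<'E'
from h import *
st()
cv2.imwrite("pics/s4.png",cv2.resize(r.grab_frame("side")[120:320,130:320,::-1],None,fx=3,fy=3))
f=lambda P:((proj("side",P)-[130,120])*3).round(0)
p=r.get_obs()["tcp_pos"]; M=R.from_euler('z',YAW).as_matrix(); 
for x in (-.06,.06): print(f([p+M@[x-.002,0,-.1167]]), f([p+M@[x-.002,0,-.0467]]))
E
```

```text
clock: 4.7
tcp_pos: [0.5215, -0.122, 0.2093]
orientation: [3.134, -0.201, -0.001]
contact_force: [-0.3, -0.0, -2.4]
grip_width: 0.0209
t 4.7 tcp [ 0.5215 -0.122   0.2093] stand [ 0.0539 -0.1214  0.2093] F_s [-0.3 -0.1 -2.4] w 0.0209 j [ 0.28  0.25 -0.2   1.87  0.06  1.03 -1.64]
toolaxes in stand
 [[ 1.    -0.002 -0.   ]
 [-0.002 -1.    -0.001]
 [-0.     0.001 -1.   ]]
[[224. 358.]] [[211. 301.]]
[[379. 397.]] [[374. 341.]]
```

View pics/s4.png

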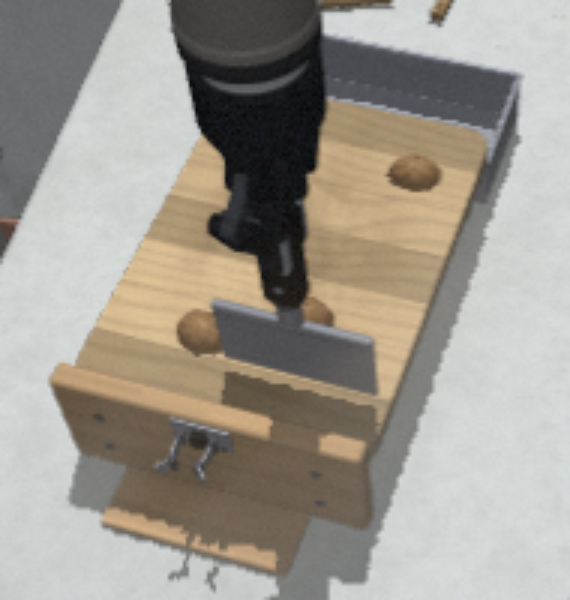

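```bash
python3 -m jog '[0,0,0,0,0,0.045,0, 0,0,0,0,-0.08,0.045,0, 0,0,0,0,-0.18,0.045,0, 0,0,0,0,-0.28,0.045,0, 0,0,0,0,-0.38,0.045,0, 0,0,0,0,-0.48,0.045,0, 0,0,0,0,-0.58,0.045,0, 0,0,0,0,-0.68,0.045,0, 0,0,0,0,-0.78,0.045,0, 0,0,0,0,-0.88,0.045,0]'
python3 - <<'E'
from h import *
st()
cv2.imwrite("pics/s5.png",cv2.resize(r.grab_frame("side")[120:320,130:320,::-1],None,fx=3,fy=3))
cv2.imwrite("pics/t5.png",cv2.resize(r.grab_frame("top")[190:360,120:400,::-1],None,fx=2.85,fy=2.85))
E
```

```text
clock: 5.75
tcp_pos: [0.5442, 0.053, 0.1998]
orientation: [3.134, -0.202, -0.0]
contact_force: [0.6, -0.3, -2.1]
grip_width: 0.0209
t 5.75 tcp [0.5442 0.053  0.1998] stand [0.0545 0.055  0.1998] F_s [ 0.6 -0.2 -2.1] w 0.0209 j [ 0.03  0.29 -0.29  1.85  0.1   1.02 -2.  ]
toolaxes in stand
 [[ 1.    -0.003  0.   ]
 [-0.003 -1.    -0.001]
 [ 0.     0.001 -1.   ]]
```

View pics/s5.png

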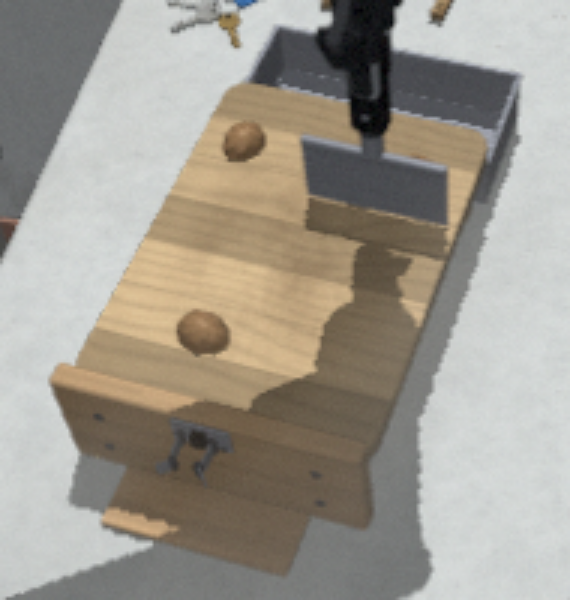

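View pics/t5.png

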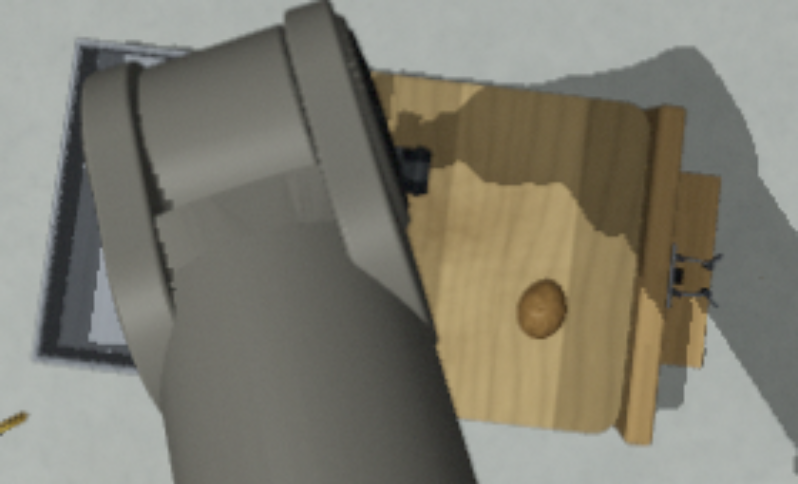

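```bash
python3 -m jog '[0,0,0,0,-0.1,0.002,0, 0,0,0,0,-0.2,0.002,0, 0,0,0,0,-0.3,0.002,0, 0,0,0,0,-0.38,0.002,0, 0,0,0,0,-0.46,0.002,0, 0,0,0,0,-0.52,0.002,0, 0,0,0,0,-0.58,0.002,0, 0,0,0,0,-0.63,0.002,0, 0,0,0,0,-0.67,0.002,0, 0,0,0,0,-0.69,0.002,0]'
python3 - <<'E'
from h import *
st()
cv2.imwrite("pics/s6.png",cv2.resize(r.grab_frame("side")[100:300,130:320,::-1],None,fx=3,fy=3))
E
```

```text
clock: 6.85
tcp_pos: [0.5613, 0.1939, 0.1996]
orientation: [-3.135, 0.193, -0.0]
contact_force: [-0.3, 0.4, -1.1]
grip_width: 0.0209
t 6.85 tcp [0.5613 0.1939 0.1996] stand [0.0538 0.197  0.1996] F_s [-0.3  0.3 -1.1] w 0.0209 j [-0.17  0.37 -0.34  1.74  0.14  1.05 -2.25]
toolaxes in stand
 [[ 1.     0.003  0.   ]
 [ 0.003 -1.     0.001]
 [ 0.    -0.001 -1.   ]]
```

View pics/s6.png

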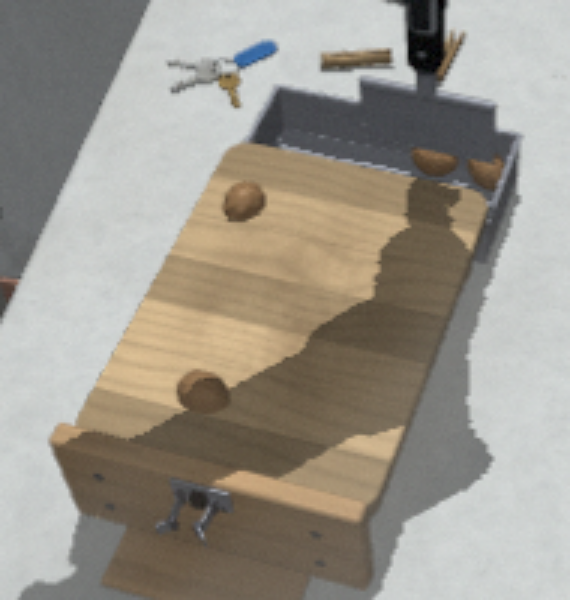

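```bash
python3 -m jog '[0,0,0,0,0,-0.2,0, 0,0,0,-0.1,0.15,-0.25,0, 0,0,0,-0.2,0.35,-0.25,0, 0,0,0,-0.3,0.55,-0.25,0, 0,0,0,-0.4,0.75,-0.25,0, 0,0,0,-0.5,0.9,-0.25,0, 0,0,0,-0.545,0.95,-0.25,0]'
python3 - <<'E'
from h import *
st(); print(goto(S2W([-.055,-.138,.245])))
E
```

```text
clock: 7.6
tcp_pos: [0.4275, 0.0151, 0.2492]
orientation: [3.135, -0.201, -0.001]
contact_force: [0.9, 0.5, -2.2]
grip_width: 0.0208
t 7.6 tcp [0.4275 0.0151 0.2492] stand [-0.0565  0.0029  0.2492] F_s [ 0.9  0.7 -2.2] w 0.0208 j [ 0.09  0.03 -0.27  2.04  0.01  1.08 -1.89]
toolaxes in stand
 [[ 1.    -0.002 -0.001]
 [-0.002 -1.    -0.   ]
 [-0.001  0.    -1.   ]]
(array([ 0.0001,  0.0002, -0.0007]), array([0.0093, 0.7043, 0.0213]))
```

```bash
python3 -m jog '[0,0,0,0.009,0.2,0,0, 0,0,0,0.009,0.4,0,0, 0,0,0,0.009,0.6,0,0, 0,0,0,0.009,0.7,0,0, 0,0,0,0.009,0.705,0,0, 0,0,0,0.009,0.705,0,0, 0,0,0,0.009,0.705,0.1,0, 0,0,0,0.009,0.705,0.18,0, 0,0,0,0.009,0.705,0.2,0]'
python3 - <<'E'
from h import *
st(); 
cv2.imwrite("pics/s7.png",cv2.resize(r.grab_frame("side")[120:320,130:320,::-1],None,fx=3,fy=3))
E
```

```text
clock: 8.5
tcp_pos: [0.4106, -0.1232, 0.2079]
orientation: [-3.135, 0.197, 0.005]
contact_force: [-0.9, 0.3, -2.0]
grip_width: 0.021
t 8.5 tcp [ 0.4106 -0.1232  0.2079] stand [-0.056  -0.1365  0.2079] F_s [-0.9  0.2 -2. ] w 0.021 j [ 0.26  0.07 -0.12  2.1   0.01  0.98 -1.56]
toolaxes in stand
 [[ 1.     0.    -0.003]
 [ 0.    -1.     0.   ]
 [-0.003 -0.    -1.   ]]
```

View pics/s7.png

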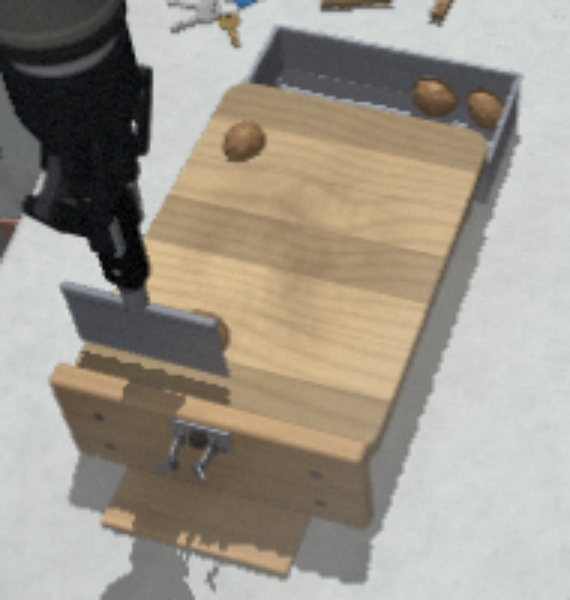

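```bash
python3 -m jog '[0,0,0,0.01,0,0.04,0, 0,0,0,0.01,-0.08,0.04,0, 0,0,0,0.01,-0.18,0.04,0, 0,0,0,0.01,-0.28,0.04,0, 0,0,0,0.01,-0.38,0.04,0, 0,0,0,0.01,-0.48,0.04,0, 0,0,0,0.01,-0.58,0.04,0, 0,0,0,0.01,-0.68,0.04,0, 0,0,0,0.01,-0.78,0.04,0, 0,0,0,0.01,-0.88,0.04,0, 0,0,0,0.01,-0.96,0.04,0]'
python3 - <<'E'
from h import *
st(); 
cv2.imwrite("pics/s8.png",cv2.resize(r.grab_frame("side")[120:320,130:320,::-1],None,fx=3,fy=3))
print(goto(S2W([-.055,.192,.2])))
E
```

```text
clock: 9.65
tcp_pos: [0.4373, 0.0688, 0.2006]
orientation: [-3.134, 0.194, 0.003]
contact_force: [0.3, -0.6, -2.2]
grip_width: 0.0209
t 9.65 tcp [0.4373 0.0688 0.2006] stand [-0.0535  0.0573  0.2006] F_s [ 0.4 -0.5 -2.2] w 0.0209 j [-0.01  0.11 -0.31  2.07  0.04  0.97 -2.03]
toolaxes in stand
 [[ 1.     0.002 -0.002]
 [ 0.002 -1.     0.001]
 [-0.002 -0.001 -1.   ]]
(array([-0.0009,  0.0004,  0.0014]), array([-0.0048, -0.6597,  0.0057]))
```

View pics/s8.png

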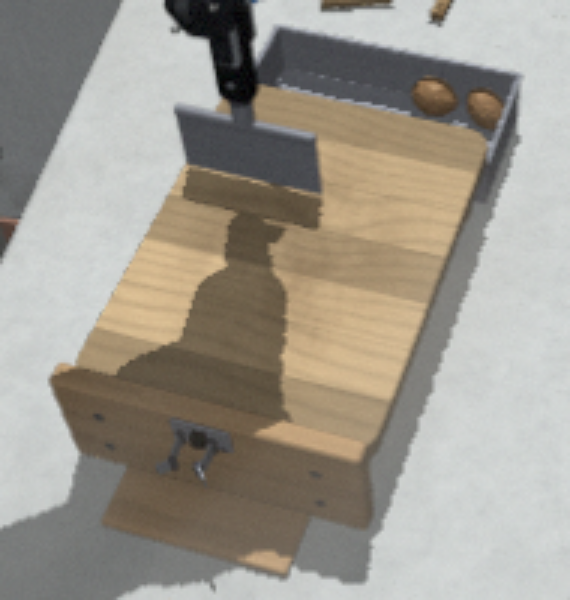

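```bash
python3 -m jog '[0,0,0,0,-0.1,0.002,0, 0,0,0,0,-0.2,0.002,0, 0,0,0,0,-0.3,0.002,0, 0,0,0,0,-0.38,0.002,0, 0,0,0,0,-0.46,0.002,0, 0,0,0,0,-0.52,0.002,0, 0,0,0,0,-0.58,0.002,0, 0,0,0,0,-0.63,0.002,0, 0,0,0,0,-0.67,0.002,0, 0,0,0,0,-0.68,0.002,0]'
python3 - <<'E'
from h import *
st()
cv2.imwrite("pics/s9.png",cv2.resize(r.grab_frame("side")[100:300,130:320,::-1],None,fx=3,fy=3))
E
```

```text
clock: 10.7
tcp_pos: [0.4542, 0.2074, 0.2008]
orientation: [-3.133, 0.189, 0.002]
contact_force: [-0.3, -0.6, -1.6]
grip_width: 0.0203
t 10.7 tcp [0.4542 0.2074 0.2008] stand [-0.0542  0.197   0.2008] F_s [-0.2 -0.6 -1.6] w 0.0203 j [-0.2   0.22 -0.4   1.95  0.1   0.99 -2.34]
toolaxes in stand
 [[ 1.     0.005 -0.001]
 [ 0.005 -1.     0.003]
 [-0.001 -0.003 -1.   ]]
```

View pics/s9.png

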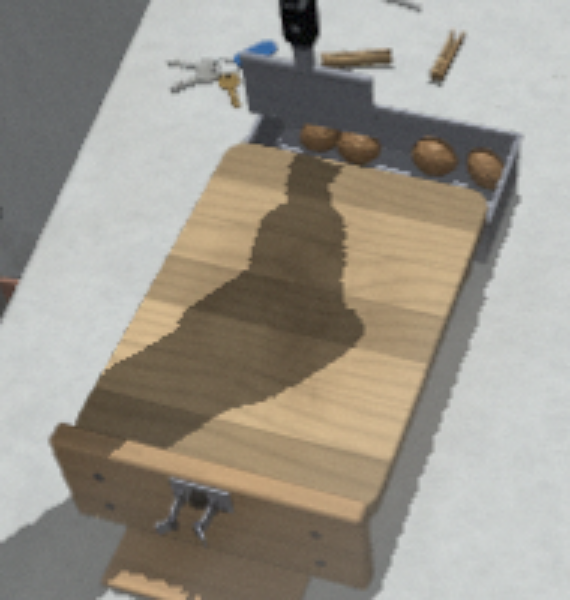

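```bash
python3 -m jog '[0,0,0,0,0,-0.2,0, 0,0,0,0.05,0.15,-0.3,0, 0,0,0,0.1,0.35,-0.3,0, 0,0,0,0.15,0.55,-0.3,0, 0,0,0,0.2,0.75,-0.3,0, 0,0,0,0.25,0.9,-0.3,0, 0,0,0,0.28,1,-0.3,0]'
python3 - <<'E'
from h import *
st(); print(goto(S2W([.002,-.262,.26])))
E
```

```text
clock: 11.45
tcp_pos: [0.4856, -0.0021, 0.2601]
orientation: [-3.134, 0.196, 0.002]
contact_force: [0.2, 0.1, -1.1]
grip_width: 0.0208
t 11.45 tcp [ 0.4856 -0.0021  0.2601] stand [ 0.0033 -0.0069  0.2601] F_s [ 0.2  0.1 -1.1] w 0.0208 j [ 0.09  0.12 -0.23  1.91  0.03  1.11 -1.85]
toolaxes in stand
 [[ 1.     0.001 -0.001]
 [ 0.001 -1.     0.002]
 [-0.001 -0.002 -1.   ]]
(array([-0.0006,  0.0004,  0.0003]), array([-0.0077,  1.2753, -0.002 ]))
```

```bash
python3 -m jog '[0,0,0,0,0.2,0,0, 0,0,0,0,0.4,0,0, 0,0,0,0,0.6,0,0, 0,0,0,0,0.8,0,0, 0,0,0,0,0.95,0,0, 0,0,0,0,1,0,0]'; python3 -m jog '[0,0,0,0,0.1,0,0, 0,0,0,0,0.22,0,0, 0,0,0,-0.01,0.28,0,0, 0,0,0,-0.01,0.28,0,0, 0,0,0,-0.01,0.28,0,0]'
python3 - <<'E'
from h import *
st(); h=np.load("home.npy"); print(goto(h[:3]))
M=R.from_euler('z',YAW).as_matrix(); print((M.T@(h[:3]-np.r_[C,0])).round(4))
E
```

```text
clock: 12.05
tcp_pos: [0.459, -0.2049, 0.2596]
orientation: [-3.134, 0.206, 0.003]
contact_force: [-0.6, 0.7, -2.1]
grip_width: 0.0205
clock: 12.55
tcp_pos: [0.4499, -0.259, 0.2595]
orientation: [-3.134, 0.204, 0.003]
contact_force: [0.8, 0.0, -1.4]
grip_width: 0.0205
t 12.55 tcp [ 0.4499 -0.259   0.2595] stand [ 1.000e-04 -2.662e-01  2.595e-01] F_s [ 0.8  0.1 -1.4] w 0.0205 j [ 0.41  0.17 -0.01  1.85  0.    1.12 -1.3 ]
toolaxes in stand
 [[ 1.    -0.005 -0.002]
 [-0.005 -1.     0.001]
 [-0.002 -0.001 -1.   ]]
(array([-0.0004,  0.0006, -0.0014]), array([ 0.0099, -0.2961,  0.6745]))
[ 0.0021 -0.2069  0.1247]
```

```bash
python3 -m jog '[-0.0004,0.0006,-0.0014,0.01,0,0.2,0, -0.0004,0.0006,-0.0014,0.01,0,0.4,0, -0.0004,0.0006,-0.0014,0.01,0,0.55,0, -0.0004,0.0006,-0.0014,0.01,0,0.63,0, -0.0004,0.0006,-0.0014,0.01,0,0.655,0, -0.0004,0.0006,-0.0014,0.01,0,0.664,0, -0.0004,0.0006,-0.0014,0.01,0,0.664,0]'
python3 - <<'E'
from h import *
st(); h=np.load("home.npy"); print(goto(h[:3]))
cv2.imwrite("pics/s10.png",cv2.resize(r.grab_frame("side")[200:320,130:290,::-1],None,fx=4.5,fy=4.5))
f=lambda P:((proj("side",P)-[130,200])*4.5).round(0)
p=r.get_obs()["tcp_pos"]; M=R.from_euler('z',YAW).as_matrix(); 
for x in (-.06,.06): print(f([p+M@[x-.002,0,-.1167]]), f([p+M@[x-.002,0,-.0467]]))
E
```

```text
clock: 13.25
tcp_pos: [0.4526, -0.2587, 0.1276]
orientation: [3.135, -0.196, 0.002]
contact_force: [-0.1, -0.0, -1.1]
grip_width: 0.0208
t 13.25 tcp [ 0.4526 -0.2587  0.1276] stand [ 0.0027 -0.2656  0.1276] F_s [-0.1 -0.1 -1.1] w 0.0208 j [ 0.42  0.32 -0.02  1.99  0.01  0.83 -1.3 ]
toolaxes in stand
 [[ 1.     0.001  0.001]
 [ 0.001 -1.    -0.   ]
 [ 0.001  0.    -1.   ]]
(array([ 0.    , -0.0004,  0.0002]), array([-0.003 , -0.2938,  0.0144]))
[[151. 480.]] [[119. 413.]]
[[379. 546.]] [[361. 481.]]
```

View pics/s10.png

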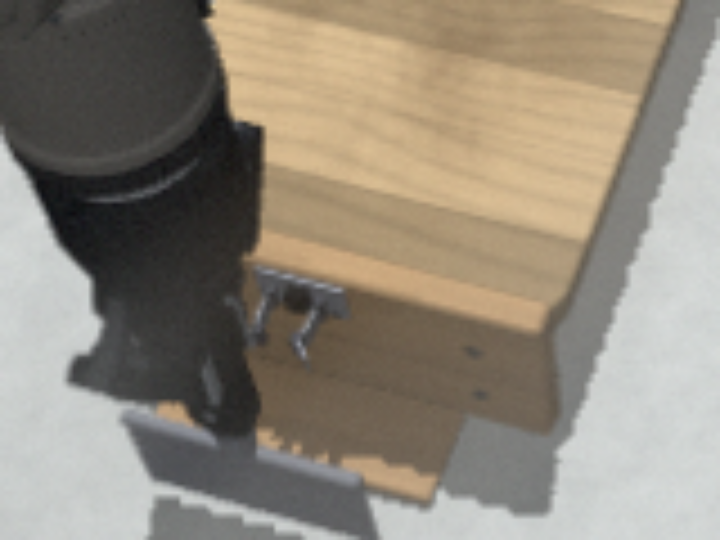

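```bash
python3 -m jog '[0,0,0,-0.003,-0.05,0.01,0, 0,0,0,-0.003,-0.1,0.01,0, 0,0,0,-0.003,-0.15,0.01,0, 0,0,0,-0.003,-0.19,0.01,0, 0,0,0,-0.003,-0.23,0.01,0, 0,0,0,-0.003,-0.26,0.01,0, 0,0,0,-0.003,-0.29,0.01,0, 0,0,0,-0.003,-0.3,0.012,0, 0,0,0,-0.003,-0.305,0.013,0, 0,0,0,-0.003,-0.305,0.014,0]'
python3 - <<'E'
from h import *
st(); h=np.load("home.npy"); print(goto(h[:3]))
cv2.imwrite("pics/s11.png",cv2.resize(r.grab_frame("side")[200:320,130:290,::-1],None,fx=4.5,fy=4.5))
E
```

```text
clock: 14.3
tcp_pos: [0.4599, -0.1979, 0.125]
orientation: [3.135, -0.196, 0.003]
contact_force: [-1.0, 0.8, -1.6]
grip_width: 0.0206
t 14.3 tcp [ 0.4599 -0.1979  0.125 ] stand [ 0.0023 -0.2044  0.125 ] F_s [-1.1  0.6 -1.6] w 0.0206 j [ 0.32  0.29 -0.05  2.04  0.02  0.81 -1.43]
toolaxes in stand
 [[ 1.     0.001  0.002]
 [ 0.001 -1.    -0.   ]
 [ 0.002  0.    -1.   ]]
(array([ 0.    , -0.0006,  0.0004]), array([-0.0012,  0.0124,  0.0014]))
```

View pics/s11.png

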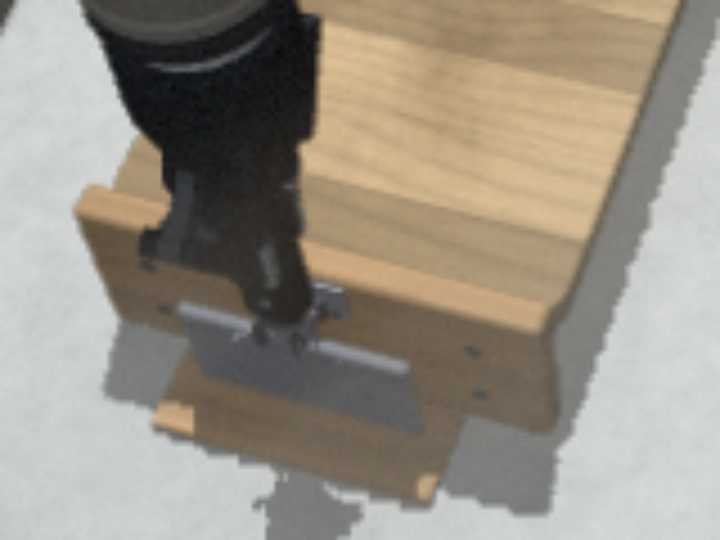

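```bash
python3 -m jog '[0,0,0,-0.001,-0.005,0,0, 0,0,0,-0.001,-0.01,0,0, 0,0,0,-0.001,-0.015,0.002,0, 0,0,0,-0.001,-0.015,0.004,0]';  python3 - <<'E'
from h import *
st()
E
python3 -m jog '[0,0,0,0,0.01,0.006,0, 0,0,0,0,0.02,0.012,0, 0,0,0,0,0.026,0.012,0]';python3 - <<'E'
from h import *
st(); h=np.load("home.npy"); print(goto(h[:3]))
E
```

```text
clock: 14.75
tcp_pos: [0.46, -0.1971, 0.1247]
orientation: [3.133, -0.198, 0.004]
contact_force: [-1.9, -5.6, 4.8]
grip_width: 0.021
t 14.75 tcp [ 0.46   -0.1971  0.1247] stand [ 0.0023 -0.2036  0.1247] F_s [-1.2 -5.8  4.8] w 0.021 j [ 0.32  0.29 -0.05  2.04  0.02  0.81 -1.44]
toolaxes in stand
 [[ 1.    -0.     0.003]
 [-0.    -1.    -0.002]
 [ 0.003  0.002 -1.   ]]
clock: 15.05
tcp_pos: [0.4601, -0.1995, 0.1246]
orientation: [-3.134, 0.197, -0.005]
contact_force: [-7.5, 9.9, 24.2]
grip_width: 0.0207
t 15.05 tcp [ 0.4601 -0.1995  0.1246] stand [ 0.0028 -0.206   0.1246] F_s [-8.7  8.9 24.2] w 0.0207 j [ 0.33  0.29 -0.05  2.04  0.02  0.81 -1.43]
toolaxes in stand
 [[ 1.     0.     0.003]
 [ 0.    -1.     0.001]
 [ 0.003 -0.001 -1.   ]]
(array([-0.0004, -0.0009,  0.    ]), array([-0.0035,  0.0045, -0.0003]))
```

```bash
python3 -m jog '[0,0,0,-0.003,-0.005,-0.004,0, 0,0,0,-0.003,-0.005,-0.006,0]';python3 - <<'E'
from h import *
st()
E
```

```text
clock: 15.25
tcp_pos: [0.46, -0.1981, 0.1262]
orientation: [-3.134, 0.196, -0.006]
contact_force: [0.6, 0.2, -0.9]
grip_width: 0.021
t 15.25 tcp [ 0.46   -0.1981  0.1262] stand [ 0.0024 -0.2046  0.1262] F_s [ 0.6  0.2 -0.9] w 0.021 j [ 0.32  0.29 -0.05  2.04  0.02  0.81 -1.43]
toolaxes in stand
 [[ 1.     0.001  0.004]
 [ 0.001 -1.     0.002]
 [ 0.004 -0.002 -1.   ]]
```

```bash
python3 -m jog '[0,0,0,0,0,0.004,0, 0,0,0,0,0,0.007,0, 0,0,0,0,0,0.007,0]';python3 - <<'E'
from h import *
st()
E
```

```text
clock: 15.55
tcp_pos: [0.4601, -0.198, 0.1247]
orientation: [-3.134, 0.197, -0.006]
contact_force: [0.3, 0.5, 0.9]
grip_width: 0.0207
t 15.55 tcp [ 0.4601 -0.198   0.1247] stand [ 0.0026 -0.2045  0.1247] F_s [0.2 0.5 0.9] w 0.0207 j [ 0.32  0.29 -0.05  2.04  0.02  0.81 -1.43]
toolaxes in stand
 [[ 1.     0.     0.004]
 [ 0.    -1.     0.002]
 [ 0.004 -0.002 -1.   ]]
```

Blade touches the ledge. Release and look.

```bash
python3 -m jog '[0,0,0,0,0,0.002,0.15, 0,0,0,0,0,0,0.5, 0,0,0,0,0,0,1, 0,0,0,0,0,0,1, 0,0,0,0,0,0,1]' 40; python3 -m jog '[0,0,0,0,0,-0.15,1, 0,0,0,0,0,-0.4,1, 0,0,0,0,0,-0.62,1, 0,0,0,0,-0.04,-0.63,1, 0,0,0,0,-0.04,-0.63,1]'
python3 - <<'E'
from h import *
st()
h=[S2W([0,0,0])]
f=r.grab_frame("side"); cv2.imwrite("pics/side12.png",f[:,:,::-1]); cv2.imwrite("pics/s12.png",cv2.resize(f[200:320,130:290,::-1],None,fx=4.5,fy=4.5))
cv2.imwrite("pics/w12.png",r.grab_frame("wrist")[:,:,::-1])
t=cv2.imread("pics/side0.png"); cv2.imwrite("pics/s0z.png",cv2.resize(t[200:320,130:290],None,fx=4.5,fy=4.5))
t=cv2.imread("pics/w12.png"); d=cv2.resize(cv2.convertScaleAbs(t[160:240,230:310],alpha=2.5),None,fx=6,fy=6,interpolation=cv2.INTER_CUBIC); cv2.imwrite("pics/w12c.png",d)
E
```

```text
clock: 16.05
tcp_pos: [0.4601, -0.198, 0.1246]
orientation: [-3.134, 0.197, -0.006]
contact_force: [-0.4, -0.2, 0.7]
grip_width: 0.0775
clock: 16.55
tcp_pos: [0.4615, -0.1895, 0.2517]
orientation: [-3.134, 0.195, -0.01]
contact_force: [0.9, 0.8, -0.3]
grip_width: 0.0856
t 16.55 tcp [ 0.4615 -0.1895  0.2517] stand [ 0.0028 -0.1959  0.2517] F_s [ 0.8  0.9 -0.3] w 0.0856 j [ 0.31  0.14 -0.05  1.91  0.01  1.09 -1.44]
toolaxes in stand
 [[ 1.     0.002  0.006]
 [ 0.002 -1.     0.002]
 [ 0.006 -0.002 -1.   ]]
```

View pics/s12.png

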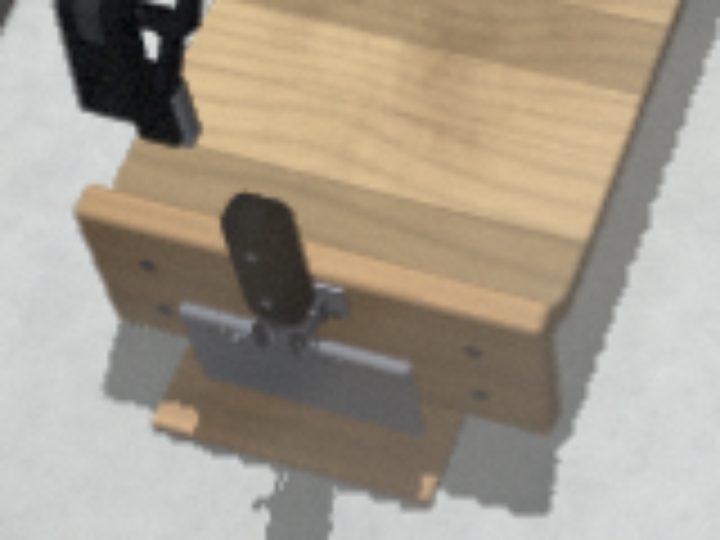

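View pics/s0z.png

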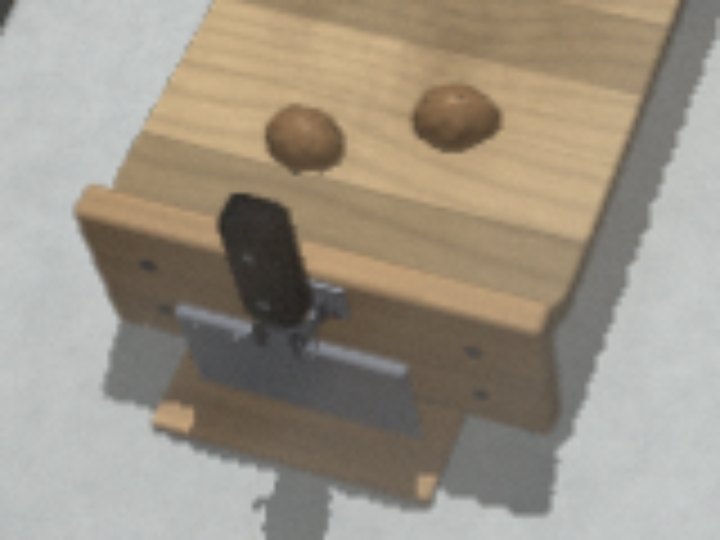

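View pics/w12.png

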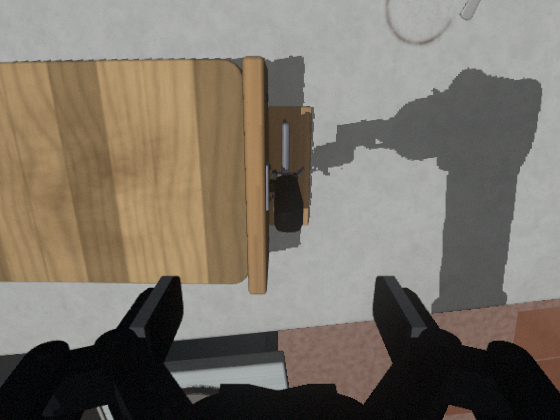

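Run:
```python
from h import *
a=cv2.cvtColor(cv2.imread("pics/side0.png"),cv2.COLOR_BGR2GRAY); b=cv2.cvtColor(cv2.imread("pics/side12.png"),cv2.COLOR_BGR2GRAY)
pts=np.array([[130+x/4.5,200+y/4.5] for x,y in ([250,205],[245,240],[255,290],[280,315],[180,312],[405,370],[420,432],[200,375],[300,335],[545,325],[85,195],[430,495],[475,352],[480,395],[345,290])],np.float32).reshape(-1,1,2)
q,s,e=cv2.calcOpticalFlowPyrLK(a,b,pts,None,winSize=(9,9),maxLevel=0)
print(np.c_[pts[:,0].round(1),(q-pts)[:,0].round(2),s[:,0],e[:,0].round(1)])
J=lambda d,z:(proj("side",S2W(np.array([0,-.206,z])+d))-proj("side",S2W([0,-.206,z])))[0].round(2)
for z in (.03,.15): print(J(np.array([.001,0,0]),z),J(np.array([0,.001,0]),z),J(np.array([0,0,.001]),z))
```

```text
[[ 1.856e+02  2.456e+02  1.170e+00  5.000e-02  1.000e+00  4.200e+00]
 [ 1.844e+02  2.533e+02  8.600e-01 -3.100e-01  1.000e+00  3.400e+00]
 [ 1.867e+02  2.644e+02  9.900e-01 -5.500e-01  1.000e+00  3.200e+00]
 [ 1.922e+02  2.700e+02  2.800e-01 -6.500e-01  1.000e+00  5.100e+00]
 [ 1.700e+02  2.693e+02  1.400e-01 -6.000e-01  1.000e+00  6.600e+00]
 [ 2.200e+02  2.822e+02  1.480e+00 -3.200e-01  1.000e+00  7.900e+00]
 [ 2.233e+02  2.960e+02 -1.387e+01 -9.700e+00  1.000e+00  2.600e+00]
 [ 1.744e+02  2.833e+02  3.910e+00  1.800e-01  1.000e+00  4.800e+00]
 [ 1.967e+02  2.744e+02  1.900e-01 -6.100e-01  1.000e+00  5.400e+00]
 [ 2.511e+02  2.722e+02 -6.000e-02  5.600e-01  1.000e+00  8.600e+00]
 [ 1.489e+02  2.433e+02  3.500e-01  6.300e-01  1.000e+00  9.900e+00]
 [ 2.256e+02  3.100e+02  7.000e-02 -3.800e-01  1.000e+00  9.000e+00]
 [ 2.356e+02  2.782e+02 -3.900e-01  1.400e-01  1.000e+00  7.900e+00]
 [ 2.367e+02  2.878e+02 -4.800e-01 -5.700e-01  1.000e+00  7.700e+00]
 [ 2.067e+02  2.644e+02 -2.500e-01  4.100e-01  1.000e+00  6.200e+00]]
[0.42 0.11] [ 0.17 -0.38] [-0.07 -0.22]
[0.46 0.12] [ 0.2  -0.41] [-0.08 -0.27]
```

Run:
```python
from h import *
o=r.get_obs()
t=cv2.imread("pics/w12.png"); f=6
d=cv2.resize(cv2.convertScaleAbs(t[150:250,240:330],alpha=2.5),None,fx=f,fy=f,interpolation=cv2.INTER_CUBIC)
cv2.imwrite("pics/w12c.png",d)
P=[S2W(p) for p in ([0,-.206,.189],[-.015,-.217,.189],[-.015,-.195,.189],[-.12,-.185,.104],[.12,-.185,.104],[0,-.185,.104])]
p=proj("wrist",P,o); print(p.round(1)); print(((p-[240,150])*f).round())
```

```text
[[292.7 217.2]
 [307.2 236.2]
 [277.6 236.1]
 [268.6 294.5]
 [266.3  52.3]
 [267.5 187.2]]
[[ 316.  403.]
 [ 403.  517.]
 [ 226.  517.]
 [ 171.  867.]
 [ 158. -586.]
 [ 165.  223.]]
```

View pics/w12c.png

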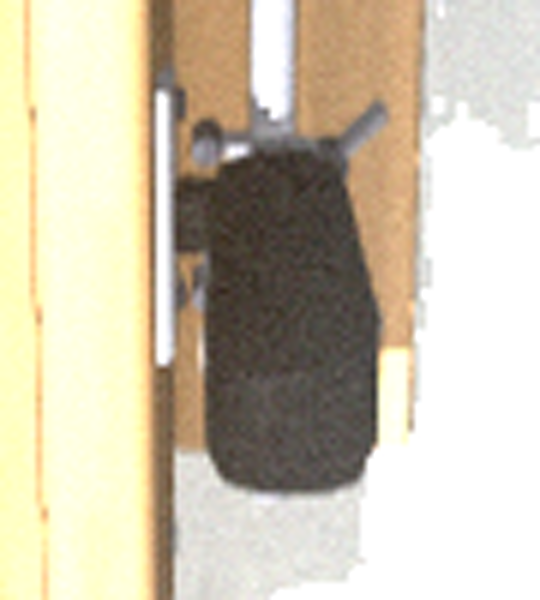

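```bash
python3 -m jog '[0,0,0,0,0,-0.2,1, 0,0,0,0,0.2,-0.3,1, 0,0,0,0,0.4,-0.3,1, 0,0,0,0,0.6,-0.3,1, 0,0,0,0,0.8,-0.3,1, 0,0,0,0,1,-0.3,1, 0,0,0,0,1,-0.3,1]'
python3 - <<'E'
from h import *
st()
cv2.imwrite("pics/t13.png",r.grab_frame("top")[:,:,::-1]); cv2.imwrite("pics/s13.png",r.grab_frame("side")[:,:,::-1])
E
```

```text
clock: 17.35
tcp_pos: [0.4309, -0.3943, 0.3063]
orientation: [-3.134, 0.209, 0.005]
contact_force: [-0.4, -0.6, -0.4]
grip_width: 0.0856
t 17.35 tcp [ 0.4309 -0.3943  0.3063] stand [-0.0018 -0.4029  0.3063] F_s [-0.3 -0.6 -0.4] w 0.0856 j [ 0.54  0.25  0.11  1.65 -0.03  1.25 -1.04]
toolaxes in stand
 [[ 1.    -0.008 -0.003]
 [-0.008 -1.     0.001]
 [-0.003 -0.    -1.   ]]
```

View pics/t13.png

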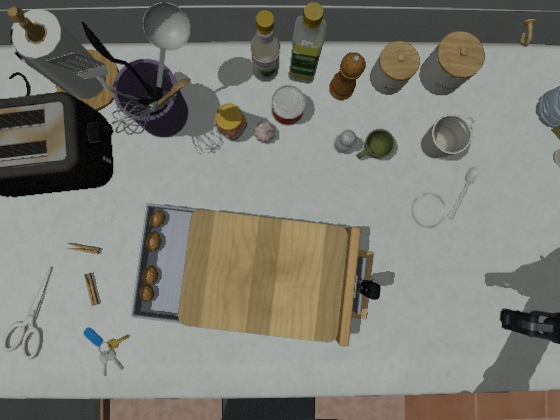

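View pics/s13.png

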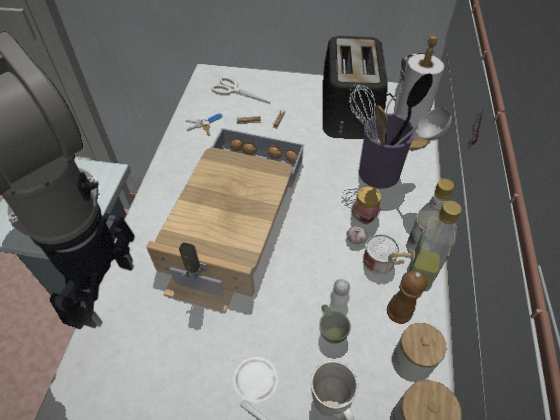

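Run:
```python
import cv2,numpy as np
for n in ("top0","t13"):
    t=cv2.imread(f"pics/{n}.png"); g=t.max(2)
    m=(g<45).astype(np.uint8); m[:, :355]=0; m[:,390:]=0; m[:270]=0; m[310:]=0
    ys,xs=np.nonzero(m); print(n,len(xs),xs.mean().round(2),ys.mean().round(2),xs.min(),xs.max(),ys.min(),ys.max())
o=np.hstack([cv2.resize(cv2.imread(f"pics/{n}.png")[235:335,340:395],None,fx=5.5,fy=5.5,interpolation=cv2.INTER_CUBIC) for n in ("top0","t13")]); cv2.imwrite("pics/cmp.png",o)
```

```text
top0 390 367.27 289.41 355 380 270 309
t13 384 367.05 288.89 355 379 270 309
```

View pics/cmp.png

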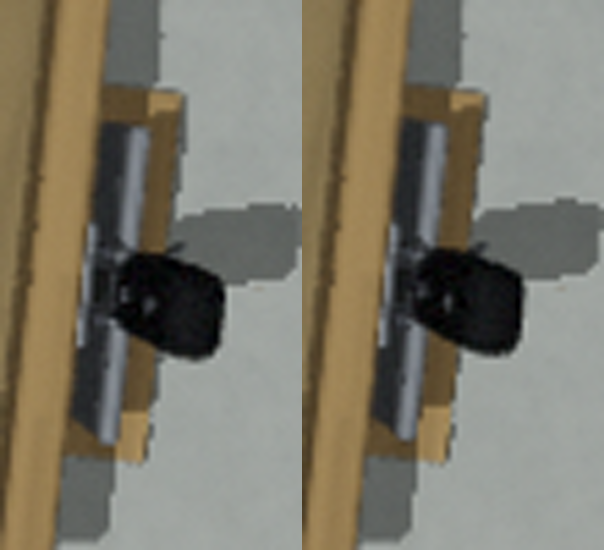

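Run:
```python
from bench import r
print(r.hand_in())
```

```text
the job is handed in; nothing more can be done
None
```

The job is done and handed in at about 17.5 s of the 58 s allowed. All four shell halves are in the pan and the scraper is back in the clip.

**What I did:** I pulled the scraper out of the clip and swept the shells off the open edge in two passes, with only the blade near them. I then pressed the scraper back in sideways by its handle, lowered the blade onto the ledge, let go and moved the arm clear.

**Last checks:**
- **Shells:** the final top and side pictures show all four in the pan and the board bare.
- **Other things:** the jar, shaker and garlic are where they stood.
- **Scraper seating:** pushing 1 mm further in met about 6 N from the buffer, and easing back met about 9 N from the clip, so it had snapped in. The readings also showed the blade resting on the ledge.
- **Scraper position:** it matches the starting pictures to about 1–2 mm, sitting slightly closer to the stand and slightly to +x. I can't fully tell a small shift from a tilt of about 1–2°.

**Forces:** the highest I read at the wrist was about 27 N, from briefly pressing the blade down too hard on the ledge. I eased that off before letting go.

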